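Find the carton stamped underneath and push it to the dispatch line

TASK

Two alike taped cartons stand on the case, and one of them has a green inspection stamp on its underside. Tip each of them over where it stands, to the robot's right, so that both undersides face the open left side and can be checked; then push the stamped one, lying as it is, away from the robot until its side sits flush against the aluminium bar of the dispatch line, and leave the other lying where it fell. Only push with the fingers: lift or carry no carton, and do not disturb the small things lying around.

Things in the scene. Friction and masses are not known exactly. Their poses are not given: they have to be found in the camera images.
- carton_a: One of the two cartons: brown taped carton standing upright: 50 mm (its x) by 76 mm (y) by 90 mm tall (z), 0.2 to 0.45 kg. Origin at the centre of its underside; x points to the robot's right (world -y, within 0.3 rad), y away from the robot. Tipped over to the right it lies 50 mm high: x down, z to the right, underside facing left. Which one stands left changes.
- carton_b: The other carton: brown taped carton standing upright: 50 mm (its x) by 76 mm (y) by 90 mm tall (z), 0.2 to 0.45 kg. Origin at the centre of its underside; x points to the robot's right (world -y, within 0.3 rad), y away from the robot. Tipped over to the right it lies 50 mm high: x down, z to the right, underside facing left. 
- stamp (a point): Centre of the green stamp (solid disc with a pale tick, 40 mm across), in the middle of the underside of one of the two cartons: the carton whose origin coincides with this point is the stamped one. It faces the table until that carton is tipped.
- carton_a_lead (a point): Centre of carton_a's side face away from the robot (38 mm along its y and 45 mm along its z from its origin): the face that meets the dispatch line. Once tipped it is 90 mm long and 50 mm high, and this point 25 mm up.
- carton_b_lead (a point): The same point of carton_b.
- carton_a_pivot (a point): Middle of the lower right edge of carton_a, 25 mm from its origin along its x: the edge it tips over; it stays on the surface throughout. Pushed near its top the standing carton tips over this edge without sliding (friction about 0.5 to 0.7); pushed low, lying, it slides.
- carton_b_pivot (a point): The same point of carton_b.
- dispatch_line: Fixed straight aluminium bar, 480 mm long (its y), 20 mm high, 10 mm thick, across the surface beyond the cartons, with flat yellow tape 22 mm wide on the surface before it. Origin on the surface at the middle of its front face; x points away from the robot, so its front face is x = 0.
- shredder_foot (a point): Fixed point: the far end of the shredder's foot, on the surface. The shredder stands between robot and cartons: its foot and chute (210 mm wide, up to 100 mm high) end here; its hopper, 150 mm wide (world y -0.065 to 0.085) and 0.43 m tall, ends 35 mm nearer the robot. Keep the wrist clear of it, for example by leaning the tool over the carton when pushing away.
- casting_1: Small teal moulded part lying loose, 20 x 41 x 5 mm. Must not move.
- casting_2: Small orange cog-shaped moulded part lying loose, 34 x 34 x 7 mm. Must not move.
- casting_3: Small white moulded part lying loose, 20 x 41 x 5 mm. Must not move.
- tape_roll: Roll of tan packing tape lying flat near the robot, to its left, 92 mm across, 25 mm high. Must not move.
- marker_pen: Black and white marker pen lying loose, 124 mm long, 13 mm thick. Must not move.

How it is judged:
On the way, in this order (a step that is already met when the one before it is completed fails the run):
1. one of the two cartons lies tipped over to the right, its underside facing left (angle between any of carton_a, carton_b's own x axis and vertical above 2.97 rad), for 0.2 s.
2. both cartons lie tipped over, undersides facing left, and the stamped one is not at the dispatch line yet (angle between each of carton_a, carton_b's own x axis and vertical above 2.97 rad and x of carton_a_lead in the frame of dispatch_line below -0.015 m), for 0.2 s.
3. the stamped carton lies flush against the dispatch line (x of carton_a_lead in the frame of dispatch_line above -0.006 m and angle between the y axis of carton_a and the x axis of dispatch_line, either way round below 0.07 rad and angle between carton_a's own x axis and vertical above 2.97 rad), for 0.2 s.
At the end, for the whole second after the job is handed in: The stamped carton lies tipped to the right, its side face within 6 mm of the bar and square to it within 0.07 rad; the other lies tipped too, 20 mm or more short of the bar, the edge it tipped over within 50 mm of where it stood; both at rest (all of step 3 and angle between carton_b's own x axis and vertical above 2.97 rad and x of carton_b_lead in the frame of dispatch_line below -0.02 m and distance of carton_b_pivot from where it was at the start of the episode below 0.05 m and linear speed of each of carton_a, carton_b below 0.02 m/s); the robot touches nothing.
It fails at once if a carton is lifted off the surface or tipped any other way than over its right lower edge (height (world z) of any of carton_a_pivot, carton_b_pivot above 0.025 m).
It fails at once if one of the small loose things is shifted by more than 15 mm (distance of any of casting_1, casting_2, casting_3, tape_roll, marker_pen from where it was at the start of the episode above 0.015 m).
It also fails if it takes over 56 s, if anything falls off the work surface, if the arm or the gripper's body presses on something with over 40 N, if the wrist force passes 120 N, or if a joint passes its speed limit or range.

ROBOT

A 7-joint arm with a two-finger parallel gripper is mounted at the origin on a cart in front of the work surface, level with it; the furniture and walls round the work are solid. World frame = base frame: x ahead of the robot, y to its left, z up, the work surface at z = 0. Lengths are in m, angles in rad, forces in N, time in s.
With the tool pointing down it reaches from about 0.425 to 0.825 m from the base axis. Payload 3.6 kg.
Tool frame: the origin (TCP) lies on the centre line of the jaws, within the pads' length; the fingertips stand 22 mm ahead of it and the grasp point (between the pads) lies 3 mm ahead of it; z points along the fingers, y is the line along which they close (so a half turn about z gives the same grasp; the last joint's range is limited). The gripper opens to 85 mm and grips with 20 to 120 N. Pads are 22 mm wide; open, the fingers measure 114 mm over their backs; the gripper's body (76 mm by 85 mm) begins 54 mm behind the grasp point. The pads swing forward as they close: fully open they stand 13 mm farther back than shut.
Start: joints at [-1.185, 0.615, -0.013, 1.423, 0.008, 1.103, -0.04], TCP at [0.261, 0.595, 0.253] pointing down, gripper open.
Joint ranges: [-3.12, 3.12], [-0.3, 2.06], [-1.34, 1.32], [0.26, 2.42], [-1.36, 4.5], [0.01, 1.98], [-2.84, 2.84]. Speed limits (rad/s): [2.79, 2.79, 3.14, 3.14, 3.14, 3.14, 3.14].

INTERFACE

Orientations are given as a 3x3 rotation matrix whose columns are the frame's x, y, z axes.
In Python, from bench import r gives the robot as it stands.
- The arm moves only by the tool carry_out, never from a script. Its argument "rows" is a list of rows, each an object with "jaw": the closure, from -1 (fully open) to 1 (shut); "delta_pos": the shift along the world's x, y, z in mm, a list of three; "rotation": the turn, a rotation vector about the world's x, y, z in rad, a list of three. A call has 1 to 10 rows; each row shifts and turns the commanded pose from where the row before left it; what a row does not reach is not made up. A row lasts 1/8 s, in which the tool goes at most 62.5 mm and 10.7 degrees, less where a joint would pass 70% of its speed; a pose out of reach is approached as far as the arm can. A call with a gripper value outside its range is refused whole. The fingers move at their own pace and stop on an object; the grip force is fixed at half the most. Time passes only in rows, so rows that do not move let the fingers close. It gives the time, the measured TCP pose, the force, the opening and the grip force at its end, in the units of the state.
- r.get_state(): the state, without advancing time (a new reading comes with each control period).
- r.camera(name): name is "side" or "top"; returns the picture (480x640x3 uint8, blue, green, red); there is no depth.
- r.camera_model(name): a dict with "camera_matrix" (3x3 intrinsics, pixels), "R" (3x3) and "t" (3): a world point X has camera coordinates R X + t. Camera axes: x right, y down, z forward; pixel columns grow to the right and rows downward; lengths in m; the calibration is good to about 2 mm. A picture is of the moment at which its call begins. camera_model takes no time and is no camera call.
- r.hand_in(): hands the job in; it is judged then, once.
The state is a dict: "time": time; "qpos": joint angles; "qd": joint speeds; "joint_efforts": joint torques, N m; "ee_pos": TCP position; "ee_rot": TCP orientation; "wrist_force": force on the tool from outside, world axes, zero at the start; "wrist_torque": the same for the moment, N m; "opening": finger opening in m; "grasp_force": force on a finger pad.
Only numpy, scipy, OpenCV 4.12 (cv2) and the standard library are available. Lean on these libraries where they do the work, as an engineer would, in place of code of your own. Each camera call takes 0.05 s, during which the arm holds its last target. There are 200 camera calls.

## Working session

There is one attempt and no reset: what is moved stays moved. The work goes in short steps, Python scripts to look and compute and a tool call to move; the robot and the scene stay as the last step left them, time stands still between calls to the robot, and variables do not carry over. Pictures are saved under pics/ and viewed, at most 10 in all, crops included, and the job is handed in when it is done.

Besides the shell and the picture viewer there is one more tool, called after "Request:" as a command line: name --argument value ..., lists and objects as JSON in quotes. carry_out: Moves the arm, as the interface text tells. Its arguments: {"type":"object","properties":{"rows":{"type":"array","items":{"type":"object","properties":{"jaw":{"type":"number"},"delta_pos":{"type":"array","items":{"type":"number"}},"rotation":{"type":"array","items":{"type":"number"}}}}}},"required":["rows"]}

```bash
mkdir -p pics
python3 - <<'E'
from bench import r
import cv2,json,numpy as np
for n in("side","top"):
    cv2.imwrite(f"pics/{n}0.png",r.camera(n)); m=r.camera_model(n)
    R=np.array(m["R"]);t=np.array(m["t"]);print(n,np.round(m["camera_matrix"],1).tolist(),np.round(R,3).tolist(),np.round(-R.T@t,3))
s=r.get_state();print(s["time"],s["ee_pos"],np.round(s["ee_rot"],3))
E
```

```text
side [[461.9, 0.0, 323.0], [0.0, 461.9, 235.6], [0.0, 0.0, 1.0]] [[-0.988, -0.154, 0.015], [-0.107, 0.611, -0.784], [0.112, -0.777, -0.62]] [0.416 0.66  0.592]
top [[456.3, 0.0, 310.6], [0.0, 456.3, 238.6], [0.0, 0.0, 1.0]] [[0.002, -1.0, -0.025], [-0.98, 0.003, -0.197], [0.197, 0.025, -0.98]] [ 0.364 -0.015  0.901]
0.1 [0.26049391 0.5948069  0.25224779] [[-0.916  0.401 -0.001]
 [ 0.401  0.916 -0.002]
 [-0.    -0.002 -1.   ]]
```

View pics/side0.png

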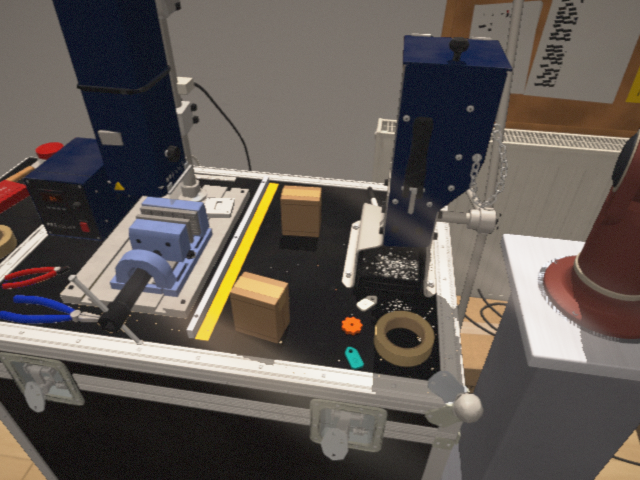

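View pics/top0.png

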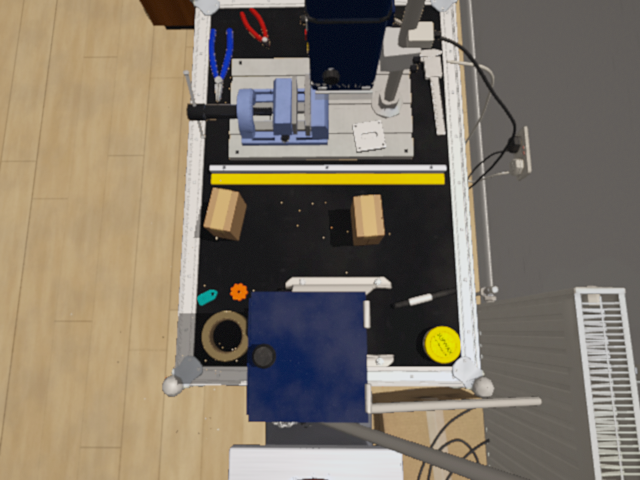

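Side view: cartons at about (260,307) and (301,210), bar and yellow tape to their left, castings at (367,303), (351,325), (354,357). Top view: left carton (226,214), right one (368,219), bar front at row ~172. The pen lies at (425,298).

```bash
cat > h.py <<'E'
import numpy as np,cv2
from bench import r
def px(n,P):
    m=r.camera_model(n);c=np.array(m["R"])@np.array(P,float)+np.array(m["t"]);q=np.array(m["camera_matrix"])@c;return q[:2]/q[2]
def ray(n,u,v,z):
    m=r.camera_model(n);R=np.array(m["R"]);C=-R.T@np.array(m["t"])
    d=R.T@np.linalg.inv(m["camera_matrix"])@[u,v,1];return (C+d*(z-C[2])/d[2])[:3]
E
python3 - <<'E'
from h import *
a=cv2.imread("pics/top0.png");b=cv2.imread("pics/side0.png")
c1=cv2.resize(a[150:260,195:275],None,fx=5,fy=5,interpolation=cv2.INTER_CUBIC)
c2=cv2.resize(a[150:260,330:400],None,fx=5,fy=5,interpolation=cv2.INTER_CUBIC)
cv2.imwrite("pics/c.png",np.hstack([c1,c2]))
hsv=cv2.cvtColor(a,cv2.COLOR_BGR2HSV)
y=cv2.inRange(hsv,(22,150,120),(35,255,255));y[:, :205]=0;y[:,450:]=0;y[200:]=0
v,u=np.nonzero(y)
for uu in(220,300,430):
    vv=v[u==uu];print("tape",uu,vv.min(),vv.max(),ray("top",uu,vv.min()-.5,0),ray("top",uu,vv.max()+.5,0))
for n,p in dict(teal=(207,297),cog=(239,292),pen1=(392,304),pen2=(455,291),shred=(287,285),shred2=(390,285),barL=(210,172),barR=(445,172)).items(): print(n,ray("top",*p,0).round(3))
E
```

```text
tape 220 173 184 [0.6867737  0.19664048 0.        ] [0.66059846 0.19556285 0.        ]
tape 300 173 184 [0.68560493 0.0295354  0.        ] [0.65955444 0.02936874 0.        ]
tape 430 173 184 [ 0.68372819 -0.23879197  0.        ] [ 0.6578779  -0.23751305  0.        ]
teal [0.428 0.212 0.   ]
cog [0.438 0.149 0.   ]
pen1 [ 0.415 -0.152  0.   ]
pen2 [ 0.44  -0.275  0.   ]
shred [0.452 0.054 0.   ]
shred2 [ 0.452 -0.149  0.   ]
barL [0.688 0.218 0.   ]
barR [ 0.685 -0.27   0.   ]
```

View pics/c.png

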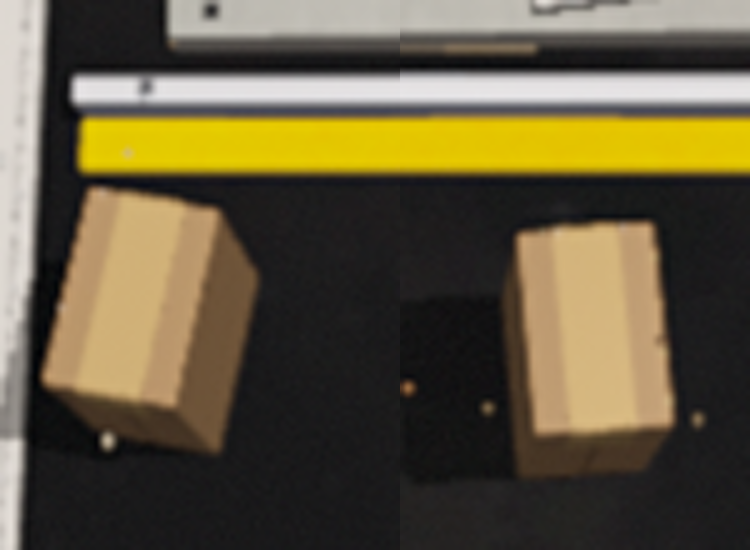

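The crop shows the top faces. Left carton's corners are at crop (88,187), (220,210), (177,408) and (42,384). Right carton's are at (516,233), (655,222), (674,428) and (534,437).

Run:
```python
from h import *
L=[(88,187),(220,210),(177,408),(42,384)];Rr=[(116,233),(255,222),(274,428),(134,437)]
for nm,c,o in(("L",L,195),("R",Rr,330)):
    P=np.array([ray("top",(x+.5)/5-.5+o,(y+.5)/5-.5+150,.09)[:2] for x,y in c])
    ctr=P.mean(0);e=(P[0]-P[3]+P[1]-P[2])/2;w=(P[0]-P[1]+P[3]-P[2])/2
    print(nm,P.round(3).tolist(),ctr.round(3),"yaw of y-axis from +x",np.arctan2(e[1],e[0]),"len",np.hypot(*e),np.hypot(*w), np.arctan2(-w[0],w[1]))
    print(px("side",[*ctr,.09]))
```

```text
L [[0.626, 0.189], [0.617, 0.139], [0.542, 0.152], [0.551, 0.203]] [0.584 0.171] yaw of y-axis from +x -0.1767223235924536 len 0.0765573772552211 0.05080255895235553 -0.18241599173891818
[259.56391174 285.563234  ]
R [[0.607, -0.073], [0.611, -0.124], [0.533, -0.129], [0.53, -0.078]] [ 0.57  -0.101] yaw of y-axis from +x 0.06402711373581164 len 0.07738093579855072 0.05104017852758623 0.06950777838980493
[301.81635128 191.57007361]
```

Request:
carry_out --rows '[{"jaw": 1,"delta_pos": [42,-44,-9],"rotation": [0,0,0.03]},{"jaw": 1,"delta_pos": [42,-44,-9],"rotation": [0,0,0.03]},{"jaw": 1,"delta_pos": [42,-44,-9],"rotation": [0,0,0.03]},{"jaw": 1,"delta_pos": [42,-44,-9],"rotation": [0,0,0.03]},{"jaw": 1,"delta_pos": [42,-44,-9],"rotation": [0,0,0.03]},{"jaw": 1,"delta_pos": [42,-44,-9],"rotation": [0,0,0.03]},{"jaw": 1,"delta_pos": [42,-44,-9],"rotation": [0,0,0.03]},{"jaw": 1,"delta_pos": [42,-44,-9],"rotation": [0,0,0.03]},{"jaw": 1,"delta_pos": [0,0,0],"rotation": [0,0,0]},{"jaw": 1,"delta_pos": [0,0,0],"rotation": [0,0,0]}]'

```text
time: 1.35
ee_pos: [0.5961, 0.2437, 0.1807]
ee_rot: [[-0.985, 0.172, -0.002], [0.172, 0.985, 0.001], [0.002, 0.0, -1.0]]
wrist_force: [-1.0, 0.5, -0.2]
opening: 0.0003
grasp_force: 0.0
```

Request:
carry_out --rows '[{"jaw": 1,"delta_pos": [0,0,-28],"rotation": [0,0,0]},{"jaw": 1,"delta_pos": [0,0,-28],"rotation": [0,0,0]},{"jaw": 1,"delta_pos": [0,0,-28],"rotation": [0,0,0]},{"jaw": 1,"delta_pos": [-3,-15,0],"rotation": [0,0,0]},{"jaw": 1,"delta_pos": [-2,-10,0],"rotation": [0,0,0]},{"jaw": 1,"delta_pos": [-2,-10,0],"rotation": [0,0,0]},{"jaw": 1,"delta_pos": [-2,-10,0],"rotation": [0,0,0]},{"jaw": 1,"delta_pos": [-2,-10,0],"rotation": [0,0,0]},{"jaw": 1,"delta_pos": [-2,-10,0],"rotation": [0,0,0]}]'

```text
time: 2.48
ee_pos: [0.5837, 0.1775, 0.0975]
ee_rot: [[-0.985, 0.172, 0.0], [0.172, 0.985, -0.0], [-0.0, -0.0, -1.0]]
wrist_force: [0.7, 0.4, 0.4]
opening: 0.0
grasp_force: 0.3
```

Request:
carry_out --rows '[{"jaw": 1,"delta_pos": [-2,-10,0],"rotation": [0,0,0]},{"jaw": 1,"delta_pos": [-2,-10,0],"rotation": [0,0,0]},{"jaw": 1,"delta_pos": [-2,-10,0],"rotation": [0,0,0]},{"jaw": 1,"delta_pos": [0,0,0],"rotation": [0,0,0]},{"jaw": 1,"delta_pos": [0,0,0],"rotation": [0,0,0]},{"jaw": 1,"delta_pos": [0,0,0],"rotation": [0,0,0]}]'

```text
time: 3.22
ee_pos: [0.5778, 0.1491, 0.0973]
ee_rot: [[-0.985, 0.171, 0.0], [0.171, 0.985, 0.001], [-0.0, 0.001, -1.0]]
wrist_force: [-0.2, 0.7, 0.2]
opening: -0.0001
grasp_force: 0.0
```

Run:
```python
from h import *
a=r.camera("side")[120:380,180:480];b=r.camera("top")[140:330,190:480]
cv2.imwrite("pics/d.png",np.hstack([cv2.resize(a,(400,347)),cv2.resize(b,(400,262)) if 0 else cv2.copyMakeBorder(cv2.resize(b,(400,262)),0,85,0,0,cv2.BORDER_CONSTANT)]))
```

```text
(no output)
```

View pics/d.png

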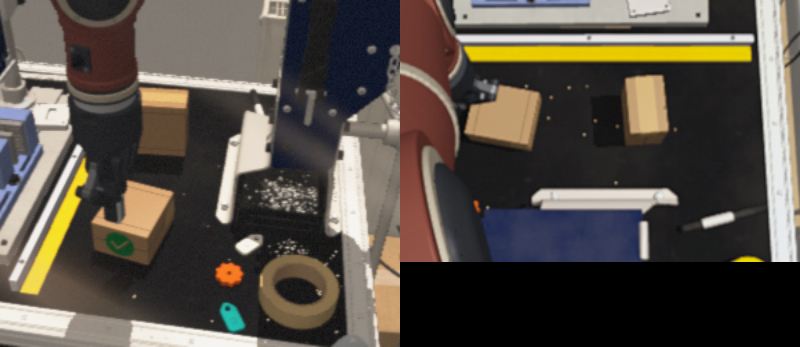

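The left carton lies tipped, with the green stamp on its underside at crop (120,243), so it is the one to push to the bar. Next I tip the right one.

Request:
carry_out --rows '[{"jaw": 1,"delta_pos": [0,0,50],"rotation": [0,0,0]},{"jaw": 1,"delta_pos": [0,0,50],"rotation": [0,0,0]},{"jaw": 1,"delta_pos": [-2,-30,0],"rotation": [0,0,0.04]},{"jaw": 1,"delta_pos": [-2,-30,0],"rotation": [0,0,0.04]},{"jaw": 1,"delta_pos": [-2,-30,0],"rotation": [0,0,0.04]},{"jaw": 1,"delta_pos": [0,0,0],"rotation": [0,0,0]}]'

```text
time: 4.08
ee_pos: [0.5717, 0.0548, 0.1973]
ee_rot: [[-0.998, 0.058, -0.0], [0.058, 0.998, -0.002], [0.0, -0.002, -1.0]]
wrist_force: [-0.1, 0.1, 0.4]
opening: 0.0
grasp_force: 0.0
```

Run:
```python
from h import *
a=r.camera("side");b=r.camera("top")
cv2.imwrite("pics/e.png",np.hstack([cv2.resize(a,(400,300)),cv2.resize(b,(400,300))]));print(np.round(r.get_state()["qpos"],2))
```

```text
[-0.06  0.56 -0.13  1.72  0.09  0.87  1.29]
```

View pics/e.png

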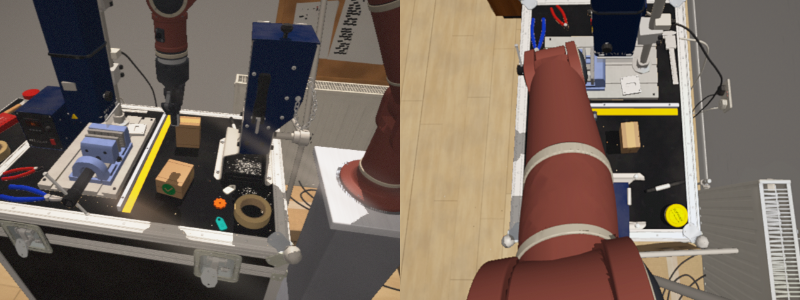

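The forearm is well above the hopper, so I can continue to the right carton.

Request:
carry_out --rows '[{"jaw": 1,"delta_pos": [-2,-28,0],"rotation": [0,0,0.04]},{"jaw": 1,"delta_pos": [-2,-28,0],"rotation": [0,0,0.04]},{"jaw": 1,"delta_pos": [-2,-29,0],"rotation": [0,0,0.04]},{"jaw": 1,"delta_pos": [0,0,-35],"rotation": [0,0,0]},{"jaw": 1,"delta_pos": [0,0,-35],"rotation": [0,0,0]},{"jaw": 1,"delta_pos": [0,0,-30],"rotation": [0,0,0]},{"jaw": 1,"delta_pos": [0,0,0],"rotation": [0,0,0]}]'

```text
time: 5.05
ee_pos: [0.5643, -0.0245, 0.0953]
ee_rot: [[-0.998, -0.07, -0.005], [-0.07, 0.998, 0.001], [0.005, 0.002, -1.0]]
wrist_force: [-0.2, -0.1, 0.2]
opening: 0.0002
grasp_force: 0.0
```

Request:
carry_out --rows '[{"jaw": 1,"delta_pos": [1,-15,0],"rotation": [0,0,0]},{"jaw": 1,"delta_pos": [1,-10,0],"rotation": [0,0,0]},{"jaw": 1,"delta_pos": [1,-10,0],"rotation": [0,0,0]},{"jaw": 1,"delta_pos": [0,-10,0],"rotation": [0,0,0]},{"jaw": 1,"delta_pos": [1,-10,0],"rotation": [0,0,0]},{"jaw": 1,"delta_pos": [0,-10,0],"rotation": [0,0,0]},{"jaw": 1,"delta_pos": [1,-10,0],"rotation": [0,0,0]},{"jaw": 1,"delta_pos": [1,-10,0],"rotation": [0,0,0]},{"jaw": 1,"delta_pos": [1,-10,0],"rotation": [0,0,0]},{"jaw": 1,"delta_pos": [0,0,0],"rotation": [0,0,0]}]'

```text
time: 6.3
ee_pos: [0.5726, -0.1232, 0.0972]
ee_rot: [[-0.998, -0.065, -0.0], [-0.065, 0.998, -0.001], [0.0, -0.001, -1.0]]
wrist_force: [-0.1, 0.2, 0.4]
opening: 0.0
grasp_force: 0.0
```

Request:
carry_out --rows '[{"jaw": 1,"delta_pos": [0,0,0],"rotation": [0,0,0]},{"jaw": 1,"delta_pos": [0,0,0],"rotation": [0,0,0]},{"jaw": 1,"delta_pos": [0,0,50],"rotation": [0,0,0]},{"jaw": 1,"delta_pos": [0,0,50],"rotation": [0,0,0]},{"jaw": 1,"delta_pos": [0,0,0],"rotation": [0,0,0]}]'

```text
time: 6.92
ee_pos: [0.5756, -0.1214, 0.2019]
ee_rot: [[-0.998, -0.068, 0.01], [-0.068, 0.998, -0.002], [-0.01, -0.002, -1.0]]
wrist_force: [-0.5, -0.3, -0.2]
opening: -0.0002
grasp_force: 0.0
```

Run:
```python
from h import *
a=r.camera("side");b=r.camera("top");cv2.imwrite("pics/sraw.png",a);cv2.imwrite("pics/traw.png",b)
cv2.imwrite("pics/f.png",cv2.resize(a[150:350,210:410],(600,600),interpolation=cv2.INTER_CUBIC))
```

```text
(no output)
```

View pics/f.png

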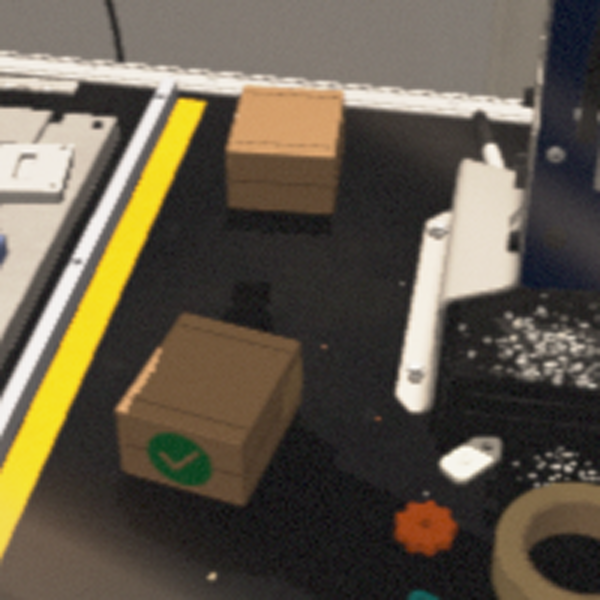

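Both cartons lie tipped, and the other one shows no stamp. The stamped one's top corners are at crop (118,412), (182,314), (301,341) and (243,446), with its base at (125,472) and (243,503).

Run:
```python
from h import *
f=lambda x,y,z:ray("side",(x+.5)/3-.5+210,(y+.5)/3-.5+150,z)[:2]
P=np.array([f(118,412,.05),f(182,314,.05),f(301,341,.05),f(243,446,.05)]);print(P.round(3),P.mean(0).round(3))
e=P[0]-P[3];g=P[1]-P[2];print(np.arctan2(e[1],e[0]),np.arctan2(g[1],g[0]))
print("base",f(125,472,0).round(3),f(243,503,0).round(3))
for c in[(440,470),(490,440)]:print("white",f(*c,0).round(3))
print("cog",f(425,528,0).round(3))
```

```text
[[0.614 0.138]
 [0.599 0.051]
 [0.525 0.063]
 [0.54  0.152]] [0.569 0.101]
-0.18452412689448772 -0.1558688475836312
base [0.614 0.136] [0.543 0.148]
white [0.436 0.104]
white [0.409 0.075]
cog [0.44  0.149]
```

Request:
carry_out --rows '[{"jaw": 0,"delta_pos": [0,37,0],"rotation": [0,0,-0.025]},{"jaw": 0,"delta_pos": [0,37,0],"rotation": [0,0,-0.025]},{"jaw": 0,"delta_pos": [0,37,0],"rotation": [0,0,-0.025]},{"jaw": 0,"delta_pos": [0,37,0],"rotation": [0,0,0]},{"jaw": 0,"delta_pos": [0,37,0],"rotation": [0,0.1,0]},{"jaw": 0,"delta_pos": [0,36,0],"rotation": [0,0.1,0]},{"jaw": 0,"delta_pos": [0,0,0],"rotation": [0,0.1,0]},{"jaw": 0,"delta_pos": [-40,0,0],"rotation": [0,0,0]},{"jaw": 0,"delta_pos": [-43,0,0],"rotation": [0,0,0]},{"jaw": 0,"delta_pos": [0,0,0],"rotation": [0,0,0]}]'

```text
time: 8.28
ee_pos: [0.4851, 0.0994, 0.1958]
ee_rot: [[-0.953, 0.005, -0.304], [0.006, 1.0, -0.002], [0.304, -0.004, -0.953]]
wrist_force: [1.0, -0.5, 0.1]
opening: 0.0426
grasp_force: 0.0
```

Request:
carry_out --rows '[{"jaw": 0,"delta_pos": [2,0,-38],"rotation": [0,0,0]},{"jaw": 0,"delta_pos": [2,0,-38],"rotation": [0,0,0]},{"jaw": 0,"delta_pos": [0,0,-38],"rotation": [0,0,0]},{"jaw": 0,"delta_pos": [0,0,-38],"rotation": [0,0,0]},{"jaw": 0,"delta_pos": [0,0,0],"rotation": [0,0,0]}]'

```text
time: 8.9
ee_pos: [0.4918, 0.0988, 0.0423]
ee_rot: [[-0.953, 0.007, -0.303], [0.008, 1.0, -0.002], [0.303, -0.004, -0.953]]
wrist_force: [-0.7, 0.3, -0.2]
opening: 0.0428
grasp_force: 0.0
```

Run:
```python
from h import *
a=r.camera("side")
cv2.imwrite("pics/g.png",cv2.resize(a[150:350,210:410],(600,600),interpolation=cv2.INTER_CUBIC))
```

```text
(no output)
```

View pics/g.png

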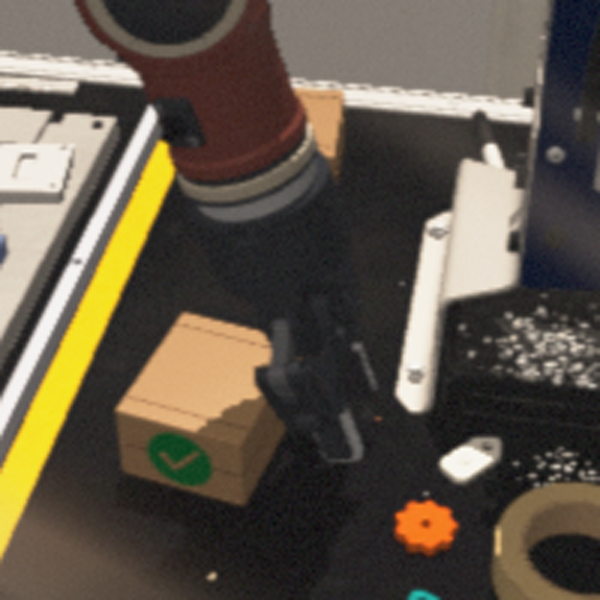

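The fingers are behind the carton at crop (330,430), clear of the castings and the foot, and the carton hasn't moved. Pushing.

Request:
carry_out --rows '[{"jaw": 0,"delta_pos": [8,0,0],"rotation": [0,0,0]},{"jaw": 0,"delta_pos": [8,0,0],"rotation": [0,0,0]},{"jaw": 0,"delta_pos": [8,0,0],"rotation": [0,0,0]},{"jaw": 0,"delta_pos": [8,0,0],"rotation": [0,0,0]},{"jaw": 0,"delta_pos": [8,0,0],"rotation": [0,0,0]},{"jaw": 0,"delta_pos": [8,0,0],"rotation": [0,0,0]},{"jaw": 0,"delta_pos": [8,0,0],"rotation": [0,0,0]},{"jaw": 0,"delta_pos": [8,0,0],"rotation": [0,0,0]},{"jaw": 0,"delta_pos": [8,0,0],"rotation": [0,0,0]},{"jaw": 0,"delta_pos": [0,0,0],"rotation": [0,0,0]}]'

```text
time: 10.2
ee_pos: [0.5676, 0.0997, 0.045]
ee_rot: [[-0.956, 0.008, -0.292], [0.008, 1.0, 0.001], [0.292, -0.001, -0.956]]
wrist_force: [-0.6, 0.6, 0.4]
opening: 0.0428
grasp_force: 0.4
```

Run:
```python
from h import *
a=r.camera("side")
cv2.imwrite("pics/h.png",cv2.resize(a[150:350,210:410],(600,600),interpolation=cv2.INTER_CUBIC))
```

```text
(no output)
```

View pics/h.png

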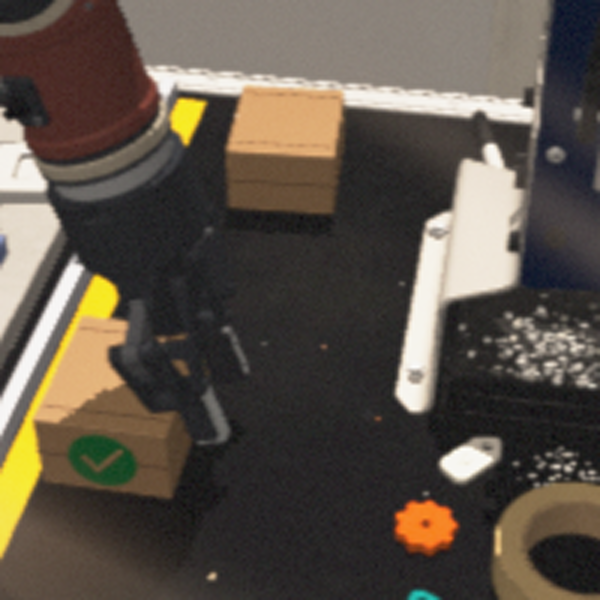

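The carton slides squarely towards the bar; its lead edge is over the tape at crop (40,440). Nearing contact, so I use smaller steps.

Request:
carry_out --rows '[{"jaw": 0,"delta_pos": [6,0,0],"rotation": [0,0,0]},{"jaw": 0,"delta_pos": [6,0,0],"rotation": [0,0,0]},{"jaw": 0,"delta_pos": [6,0,0],"rotation": [0,0,0]},{"jaw": 0,"delta_pos": [0,0,0],"rotation": [0,0,0]}]'

```text
time: 10.75
ee_pos: [0.5851, 0.0992, 0.0451]
ee_rot: [[-0.956, 0.008, -0.293], [0.008, 1.0, 0.0], [0.293, -0.002, -0.956]]
wrist_force: [0.2, -0.8, -0.4]
opening: 0.0425
grasp_force: 0.0
```

Request:
carry_out --rows '[{"jaw": 0,"delta_pos": [3,0,0],"rotation": [0,0,0]},{"jaw": 0,"delta_pos": [3,0,0],"rotation": [0,0,0]},{"jaw": 0,"delta_pos": [0,0,0],"rotation": [0,0,0]}]'

```text
time: 11.12
ee_pos: [0.5899, 0.0994, 0.0453]
ee_rot: [[-0.955, 0.007, -0.295], [0.008, 1.0, -0.0], [0.295, -0.002, -0.955]]
wrist_force: [-0.9, 0.8, -0.1]
opening: 0.0426
grasp_force: 0.6
```

Request:
carry_out --rows '[{"jaw": 0,"delta_pos": [3,0,0],"rotation": [0,0,0]},{"jaw": 0,"delta_pos": [2,0,0],"rotation": [0,0,0]},{"jaw": 0,"delta_pos": [0,0,0],"rotation": [0,0,0]}]'

```text
time: 11.5
ee_pos: [0.5946, 0.0994, 0.0452]
ee_rot: [[-0.955, 0.007, -0.296], [0.008, 1.0, -0.0], [0.296, -0.002, -0.955]]
wrist_force: [-2.5, 0.1, 0.2]
opening: 0.0425
grasp_force: 1.1
```

Request:
carry_out --rows '[{"jaw": 0,"delta_pos": [2,0,0],"rotation": [0,0,0]},{"jaw": 0,"delta_pos": [1,0,0],"rotation": [0,0,0]}]'

```text
time: 11.75
ee_pos: [0.5949, 0.0994, 0.0454]
ee_rot: [[-0.953, 0.007, -0.302], [0.007, 1.0, -0.001], [0.302, -0.003, -0.953]]
wrist_force: [-7.8, -0.7, 0.4]
opening: 0.0427
grasp_force: 3.8
```

Request:
carry_out --rows '[{"jaw": 0,"delta_pos": [2,0,0],"rotation": [0,0,0]},{"jaw": 0,"delta_pos": [1,0,0],"rotation": [0,0,0]},{"jaw": 0,"delta_pos": [0,0,0],"rotation": [0,0,0]},{"jaw": 0,"delta_pos": [0,0,0],"rotation": [0,0,0]}]'

```text
time: 12.25
ee_pos: [0.5956, 0.0993, 0.0467]
ee_rot: [[-0.952, 0.006, -0.306], [0.007, 1.0, -0.001], [0.306, -0.003, -0.952]]
wrist_force: [-11.1, -0.1, 4.4]
opening: 0.0429
grasp_force: 5.6
```

It is seated against the bar. Retreating.

Request:
carry_out --rows '[{"jaw": 0,"delta_pos": [-10,0,0],"rotation": [0,0,0]},{"jaw": 0,"delta_pos": [-15,0,0],"rotation": [0,0,0]},{"jaw": 0,"delta_pos": [-20,0,0],"rotation": [0,0,0]},{"jaw": 0,"delta_pos": [0,0,40],"rotation": [0,0,0]},{"jaw": 0,"delta_pos": [0,0,50],"rotation": [0,0,0]},{"jaw": 0,"delta_pos": [0,0,50],"rotation": [0,0,0]},{"jaw": 0,"delta_pos": [0,0,50],"rotation": [0,0,0]},{"jaw": 0,"delta_pos": [0,0,50],"rotation": [0,0,0]},{"jaw": 0,"delta_pos": [0,0,0],"rotation": [0,0,0]},{"jaw": 0,"delta_pos": [0,0,0],"rotation": [0,0,0]}]'

```text
time: 13.5
ee_pos: [0.5562, 0.0993, 0.285]
ee_rot: [[-0.956, 0.008, -0.294], [0.008, 1.0, -0.0], [0.294, -0.002, -0.956]]
wrist_force: [0.6, -0.5, -1.1]
opening: 0.0424
grasp_force: 0.0
```

Run:
```python
from h import *
a=r.camera("side")
cv2.imwrite("pics/i.png",cv2.resize(a[150:350,190:390],(600,600),interpolation=cv2.INTER_CUBIC))
```

```text
(no output)
```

View pics/i.png

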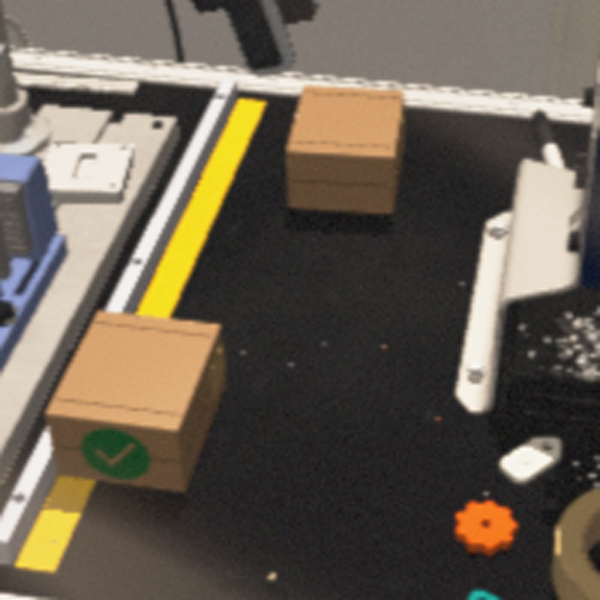

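The stamped carton sits against the bar, with top corners at crop (48,412), (100,311), (221,325) and (182,428). The other carton and the castings are in place. I check squareness before handing in.

Run:
```python
from h import *
f=lambda x,y,z:ray("side",(x+.5)/3-.5+190,(y+.5)/3-.5+150,z)[:2]
P=np.array([f(48,412,.05),f(100,311,.05),f(221,325,.05),f(182,428,.05)]);print(P.round(3))
for e in(P[0]-P[3],P[1]-P[2]):print(np.arctan2(e[1],e[0]))
print("bar front-top", f(30,512,.02),f(232,100,.02), "tape right edge",f(54,568,0),f(266,101,0))
```

```text
[[0.684 0.15 ]
 [0.683 0.063]
 [0.609 0.063]
 [0.608 0.15 ]]
0.006753030148830719
-0.00011677790265695755
bar front-top [0.6815009  0.19592546] [ 0.6782147 -0.2285143] tape right edge [0.66410398 0.21489284] [ 0.66024606 -0.26296223]
```

Flush and square within about 0.01 rad; handing in.

```bash
python3 -c "
from bench import r
print(r.hand_in())"
```

```text
the job is handed in; nothing more can be done
None
```

Both cartons are tipped to the right with their undersides facing left. The stamped one (originally on the left) is pushed flush against the bar, square to within about 0.01 rad, and the other lies where it fell; the job is handed in, but no verdict was returned.

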